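Stack the instrument cases on the oven tray

TASK

The three closed steel instrument cases are to go into the drying oven as one square column. First take the jar that was left on the lid of the deepest case and stand it upright in the empty half of the divided steel tray; then, leaving the deepest case where it stands on the oven tray, stack the medium case on it and the shallow case on top, edges lined up all round. Set each thing down gently rather than letting it drop, let go of it, and leave everything else on the bench as it is.

Things in the scene. Friction and masses are not known exactly. Their poses are not given: they have to be found in the camera images.
- case_deep: closed steel instrument case with flat lid, 60 x 140 mm in plan like the other two, 50 mm high, 0.6 kg, standing loose in the oven tray with the jar on its lid; bottom of the column. Origin: centre of its underside; x across the 60 mm, y along the 140 mm, z up. Long sides plain and upright, to be gripped across the 60 mm; small clips on the short ends
- case_mid: closed steel instrument case with flat lid, 60 x 140 mm in plan like the other two, 40 mm high, 0.25 to 0.5 kg, standing flat on the bench. Origin: centre of its underside; x across the 60 mm, y along the 140 mm, z up. Long sides plain and upright, to be gripped across the 60 mm; small clips on the short ends
- case_shallow: closed steel instrument case with flat lid, 60 x 140 mm in plan like the other two, 25 mm high, 0.17 to 0.34 kg, standing flat on the bench. Origin: centre of its underside; x across the 60 mm, y along the 140 mm, z up. Long sides plain and upright, to be gripped across the 60 mm; small clips on the short ends
- jar: closed amber glass jar, 44 mm in diameter, 62 mm high with a black screw cap, paper label, 0.12 kg, standing upright on the lid of the deepest case. Origin: centre of its underside, z up
- oven_tray: fixed low dark steel tray, 190 x 230 mm, wall 12 mm high, with a 10 mm flat rim outside; the deepest case stands in it. Origin: centre of its underside; the floor is 4 mm higher; y along the 230 mm
- divided_tray: fixed steel tray, 160 mm (x) by 220 mm (y), walls 4 mm thick and 18 mm high with a 10 mm flat rim outside. A wall of the same height along x parts it into two halves, each 152 mm (x) by 104 mm (y) inside: two jars in the -y half, the +y half empty. Origin: centre of its underside; floor 4 mm higher
- free_half (a point): the middle of the floor of the empty half of the divided tray (its axes are the tray's)
- jar_b: bystander: a jar just like the other, in the full half of the divided tray. Origin: centre of its underside
- jar_c: bystander: another such jar in the full half of the divided tray. Origin: centre of its underside
- bowl: bystander: white ceramic bowl, 130 mm across, 60 mm high. Origin: centre of its underside
- beaker: bystander: glass beaker, 68 mm across, 90 mm high. Origin: centre of its underside
- flask: bystander: glass conical flask, 82 mm across the foot, 120 mm high. Origin: centre of its underside
- wash_bottle: bystander: white plastic wash bottle with a bent spout, 68 mm across, 190 mm high. Origin: centre of its underside
- dishes: bystander: three whitish translucent petri dishes in a pile, 90 mm across, 47 mm high. Origin: centre of its underside
- tweezers: bystander: steel tweezers lying flat, 135 mm long along their y, 6 mm high. Origin: near their middle, on the bench
Not all that is in view belongs to the job. What is shaped like the case_shallow but orange is not meant. Leave any yellow look-alike of the case_mid alone.

How it is judged:
On the way, in this order (a step that is already met when the one before it is completed fails the run):
1. the jar stands upright in the empty half of the divided tray, let go (x of jar in the frame of free_half between -0.058 and 0.058 m and y of jar in the frame of free_half between -0.034 and 0.034 m and z of jar in the frame of free_half between -0.006 and 0.006 m and angle between jar's own z axis and vertical below 0.1 rad and linear speed of jar below 0.03 m/s and contact force between the fingers and jar below 0.2 N), for 0.2 s.
2. the medium case lies squarely on the deepest case, let go (horizontal distance between case_mid and case_deep below 0.007 m and angle between the y axis of case_mid and the y axis of case_deep, either way round below 0.1 rad and z of case_mid in the frame of case_deep between 0.045 and 0.055 m and angle between case_mid's own z axis and vertical below 0.05 rad and linear speed of case_mid below 0.03 m/s and contact force between the fingers and case_mid below 0.2 N), for 0.2 s.
3. the shallow case lies squarely on the medium case, let go (horizontal distance between case_shallow and case_mid below 0.007 m and angle between the y axis of case_shallow and the y axis of case_mid, either way round below 0.1 rad and z of case_shallow in the frame of case_mid between 0.035 and 0.045 m and angle between case_shallow's own z axis and vertical below 0.05 rad and linear speed of case_shallow below 0.03 m/s and contact force between the fingers and case_shallow below 0.2 N), for 0.2 s.
At the end, for the whole second after the job is handed in: Jar upright (0.1 rad) on the floor of the empty half of the divided tray; medium case flat on the deepest, shallow flat on the medium, each centred within 7 mm and square within 0.1 rad on the one below; deepest case within 20 mm of its start; all released and at rest (all of step 1 and all of step 2 and all of step 3 and distance of case_deep from where it was at the start of the episode below 0.02 m); the robot touches nothing.
It fails at once if the deepest case is shifted by more than 20 mm (distance of case_deep from where it was at the start of the episode above 0.02 m).
It fails at once if the jar or a case is let fall (it moves faster than 0.45 m/s out of the fingers, a drop of about 10 mm) ((contact force between the fingers and jar below 0.1 N and linear speed of jar above 0.45 m/s) or (contact force between the fingers and case_mid below 0.1 N and linear speed of case_mid above 0.45 m/s) or (contact force between the fingers and case_shallow below 0.1 N and linear speed of case_shallow above 0.45 m/s)).
It fails at once if a bystander is pushed more than 25 mm or knocked over (distance of any of jar_b, jar_c, bowl, beaker, flask, wash_bottle, dishes, tweezers from where it was at the start of the episode above 0.025 m).
It also fails if it takes over 72 s, if anything falls off the work surface, if the arm or the gripper's body presses on something with over 40 N, if the wrist force passes 120 N, or if a joint passes its speed limit or range.

ROBOT

A 7-joint arm with a two-finger parallel gripper is mounted at the origin on the work surface. World frame = base frame: x ahead of the robot, y to its left, z up, the work surface at z = 0. Lengths are in m, angles in rad, forces in N, time in s.
With the tool pointing down it reaches from about 0.4 to 0.85 m from the base axis. Payload 4.5 kg.
Tool frame: the origin (TCP) lies midway between the tips of the shut fingers; the grasp point (between the pads) lies 19 mm behind it; z points along the fingers, y is the line along which they close (so a half turn about z gives the same grasp; the last joint's range is limited). The gripper opens to 88 mm and grips with 3 to 60 N. Pads are 18 mm wide; open, the fingers measure 123 mm over their backs; the gripper's body (75 mm by 187 mm) begins 45 mm behind the grasp point.
Start: joints at [1.317, 0.689, -0.195, 1.565, 0.157, 0.902, -0.215], TCP at [0.177, -0.599, 0.239] pointing down, gripper open.
Joint ranges: [-3.01, 3.01], [-0.46, 2.08], [-1.47, 1.51], [0.13, 2.56], [-1, 4.14], [0.04, 2.09], [-2.66, 2.66]. Speed limits (rad/s): [2.57, 2.57, 3.14, 3.14, 3.14, 3.14, 3.14].

INTERFACE

Orientations are given as a unit quaternion [x, y, z, w].
In Python, from plant import sensors, eyes, finish_job gives the robot as it stands.
- The arm moves only by the tool send_rows, never from a script. Its argument "rows" is text: rows parted by semicolons, each of 4 numbers parted by spaces: the shift along the tool's x, y, z normalised to -1 to 1, where 1 is 30 cm, then the turn about the tool's z normalised to -1 to 1, where 1 is 2 pi rad. A call has 1 to 10 rows; each row is the pose to reach, as a shift and turn from the pose commanded when the call began, along the tool's axes at that moment, turning the shorter way round; what a row does not reach only later rows make up. A row lasts 1/12 s, in which the tool goes at most 41.7 mm and 7.16 degrees, less where a joint would pass 70% of its speed; a pose out of reach is approached as far as the arm can. A call with a number of a shift or a turn outside -1 to 1 is refused whole. A call with a gripper value outside its range is refused whole. "jaw" is the closure, from -1 (fully open) to 1 (shut), set as the call begins (left out, the last holds). The fingers move at their own pace and stop on an object; "force" is the grip in N (left out, the last holds). Time passes only in rows, so rows that repeat a pose let the fingers close. It gives the time, the measured TCP pose, the force, the opening and the grip force at its end, in the units of the state.
- sensors.get_state(): the state, without advancing time (a new reading comes with each control period).
- eyes.snapshot(name): name is "side" or "top"; returns (picture, depth): 384x512x3 uint8, red, green, blue; 384x512 float32, m along the optical axis (not along the pixel's ray), 0 where there is no reading.
- eyes.calibration(name): a dict with "fov_y" (degrees; the focal length in pixels is half the picture's height over the tangent of half this angle, whatever the lens; pixels are square), "cx", "cy" (the principal point, pixels), "world_from_camera" (4x4, takes a point from camera to world coordinates). Camera axes: x right, y down, z forward; pixel columns grow to the right and rows downward; lengths in m; the calibration is good to about 2 mm. A picture is of the moment at which its call begins. calibration takes no time and is no camera call.
- finish_job(): hands the job in; it is judged then, once.
The state is a dict: "clock": time; "q": joint angles; "qd": joint speeds; "joint_torque": joint torques, N m; "tool_pos": TCP position; "eef_rot": TCP orientation; "contact_force": force on the tool from outside, world axes, zero at the start; "moment": the same for the moment, N m; "opening": opening from 0.0 (shut) to 1.0 (fully open); "finger_force": force on a finger pad.
Only numpy, scipy, OpenCV 4.12 (cv2) and the standard library are available. Lean on these libraries where they do the work, as an engineer would, in place of code of your own. Each camera call takes 0.05 s, during which the arm holds its last target. There are 200 camera calls.

## Working session

There is one attempt and no reset: what is moved stays moved. The work goes in short steps, Python scripts to look and compute and a tool call to move; the robot and the scene stay as the last step left them, time stands still between calls to the robot, and variables do not carry over. Pictures are saved under pics/ and viewed, at most 10 in all, crops included, and the job is handed in when it is done.

Besides the shell and the picture viewer there is one more tool, called as name(argument=value, ...) on one line, values as JSON. send_rows: Moves the arm, as the interface text tells. Scaled input: -1 to 1 covers 30 cm each way for a shift and 2 pi rad each way for a turn. Its arguments: {"type":"object","properties":{"rows":{"type":"string"},"jaw":{"type":"number"},"force":{"type":"number"}},"required":["rows"]}

```bash
mkdir -p pics
cat > h.py <<'E'
import numpy as np, cv2
from plant import sensors, eyes, finish_job
def snap(n,save=None):
    im,d=eyes.snapshot(n); c=eyes.calibration(n)
    np.savez(f'/tmp/{n}.npz',im=im,d=d)
    if save: cv2.imwrite(f'pics/{save}.png',cv2.cvtColor(im,cv2.COLOR_RGB2BGR))
    return im,d,cloud(n,d)
def cloud(n,d):
    c=eyes.calibration(n); T=np.array(c['world_from_camera']); f=d.shape[0]/2/np.tan(np.radians(c['fov_y'])/2)
    v,u=np.mgrid[:d.shape[0],:d.shape[1]]
    P=np.stack([(u-c['cx'])/f*d,(v-c['cy'])/f*d,d],-1)
    return P@T[:3,:3].T+T[:3,3]
E
python3 - <<'E'
from h import *
for n in('top','side'):
    im,d,W=snap(n,n+'0'); print(eyes.calibration(n))
a=[cv2.resize(cv2.imread(f'pics/{n}0.png'),(800,600)) for n in('top','side')]
for n,x in zip(('top','side'),a): cv2.imwrite(f'pics/{n}0b.png',x)
print(sensors.get_state())
E
```

```text
{'fov_y': 49.479074423148106, 'cx': 254.40085676110704, 'cy': 188.0608284961579, 'world_from_camera': array([[ 0.02849523, -0.99128912,  0.12858423,  0.33611963],
       [-0.99959283, -0.02806757,  0.00513716,  0.1059436 ],
       [-0.00148337, -0.12867826, -0.99168528,  1.45230447],
       [ 0.        ,  0.        ,  0.        ,  1.        ]])}
{'fov_y': 56.91402212955491, 'cx': 252.746445859889, 'cy': 189.2767636274696, 'world_from_camera': array([[ 0.99980052,  0.01374427,  0.0144921 ,  0.49338342],
       [-0.00447301, -0.55307158,  0.83312173, -0.88970035],
       [ 0.01946582, -0.83302036, -0.55289978,  0.72996781],
       [ 0.        ,  0.        ,  0.        ,  1.        ]])}
{'clock': 0.1, 'q': array([ 1.31678225,  0.68988279, -0.19452723,  1.56620449,  0.15729768,
        0.9024501 , -0.21508709]), 'qd': array([-0.0017495 , -0.00130307, -0.00035827, -0.00210199,  0.00023255,
        0.00020076,  0.00070348]), 'joint_torque': array([-3.06765258e-03, -5.28505647e+01, -1.27121653e+00, -1.53837723e+01,
       -5.24387928e-02,  1.98456815e-03,  4.77341916e-05]), 'tool_pos': array([ 0.17722574, -0.59879033,  0.23801067]), 'eef_rot': array([ 9.89656564e-01,  1.43454807e-01, -1.61030078e-04, -7.60458232e-04]), 'contact_force': array([-0.73733217, -0.27877529, -0.97659158]), 'moment': array([ 0.01369681, -0.01213229, -0.03309916]), 'finger_force': 0.0, 'opening': 0.9989538844908281}
```

View pics/top0b.png

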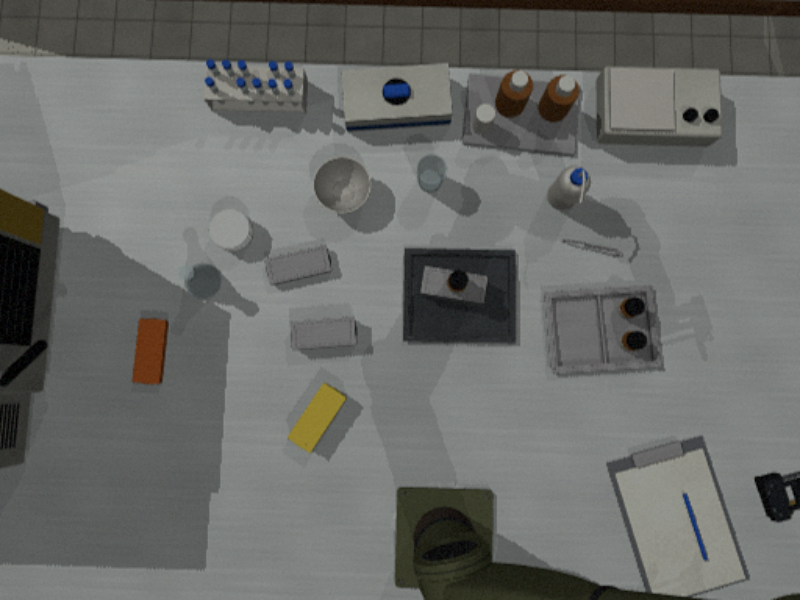

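View pics/side0b.png

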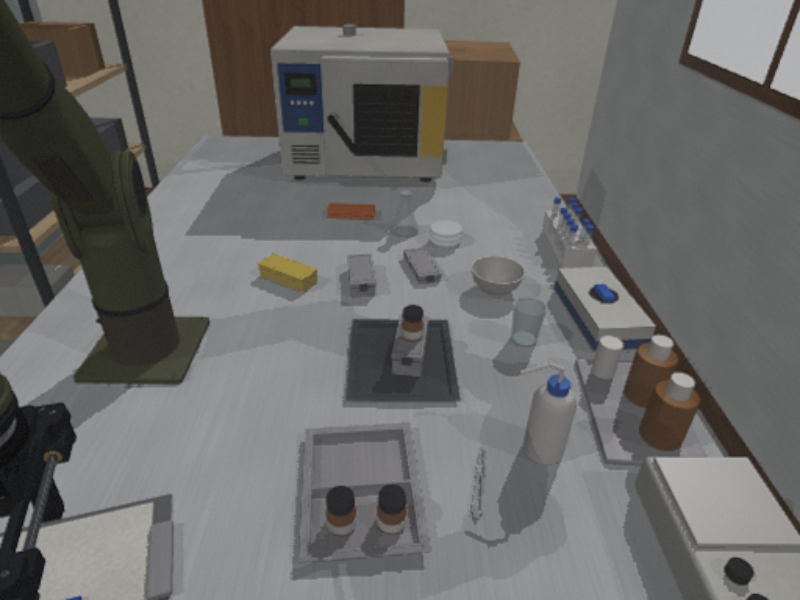

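Top view (800x600 px): the jar is at (458,281) on the deep case at (453,285). There are grey cases at (298,265) and (323,333). The look-alikes are yellow (317,418) and orange (150,350). The divided tray's empty half is at (578,330), and the jars in its other half are at (633,307) and (634,340). Depth heights will tell the mid case from the shallow one.

```bash
cat >> h.py <<'E'
def lid(W,c,zlo,zhi,r=.1,mask=None):
    """mean xyz, rect centre, size, yaw of long axis"""
    m=(np.hypot(W[...,0]-c[0],W[...,1]-c[1])<r)&(W[...,2]>zlo)&(W[...,2]<zhi)
    m=cv2.morphologyEx(m.astype(np.uint8),cv2.MORPH_OPEN,np.ones((3,3)))
    n,l,s,_=cv2.connectedComponentsWithStats(m); k=1+np.argmax(s[1:,4]); p=W[l==k]
    (cx,cy),(a,b),_=R=cv2.minAreaRect((p[:,:2]*1000).astype(np.float32))
    B=cv2.boxPoints(R); e=max(B[1]-B[0],B[2]-B[1],key=np.linalg.norm)
    return dict(n=len(p),z=np.round(np.median(p[:,2]),4),c=(round(cx,1),round(cy,1)),mean=np.round(p[:,:2].mean(0)*1000,1),size=(round(a,1),round(b,1)),yaw=round(float(np.degrees(np.arctan(e[1]/e[0]))),1))
E
python3 - <<'E'
from h import *
z=np.load('/tmp/top.npz'); W=cloud('top',z['d']); 
def at(u,v): return W[int(v/1.5625),int(u/1.5625)]
for k,p in dict(A=(298,265),B=(323,333),jar=(458,281),deep=(435,285),free=(578,330),fl2=(570,355),ovfl=(430,325),jb=(633,307),jc=(634,340),bench=(370,400),yel=(317,418)).items(): print(k,p,at(*p).round(4))
for k,p,lo,hi in [('A',(298,265),.012,.06),('B',(323,333),.012,.06),('deep',(453,285),.04,.065),('yel',(317,418),.012,.06)]: 
  c=at(*p); print(k,lid(W,c,lo,hi))
c=at(458,281); print('jar',lid(W,c,.09,.14,.05)); 
c=at(600,330); print('tray',lid(W,c,.009,.03,.16))
im=cv2.imread('pics/top0.png'); cv2.imwrite('pics/crop1.png',cv2.resize(im[145:250,160:430],None,fx=2.95,fy=2.95,interpolation=cv2.INTER_CUBIC))
E
```

```text
A (298, 265) [0.5812 0.3386 0.0276]
B (323, 333) [0.429  0.2744 0.0446]
jar (458, 281) [ 0.5423 -0.0112  0.1178]
deep (435, 285) [0.5401 0.0339 0.0561]
free (578, 330) [ 0.4546 -0.2868  0.0061]
fl2 (570, 355) [ 0.3988 -0.2696  0.0044]
ovfl (430, 325) [0.4559 0.0397 0.0044]
jb (633, 307) [ 0.5034 -0.3913  0.0657]
jc (634, 340) [ 0.4331 -0.3898  0.0663]
bench (370, 400) [ 0.2868  0.1702 -0.0038]
yel (317, 418) [0.249  0.2801 0.043 ]
A {'n': 705, 'z': np.float64(0.0261), 'c': (580.4, 337.6), 'mean': array([579.5, 337.2]), 'size': (61.8, 142.2), 'yaw': -75.4}
B {'n': 733, 'z': np.float64(0.0408), 'c': (428.9, 272.7), 'mean': array([428.6, 273. ]), 'size': (60.2, 143.1), 'yaw': -83.5}
deep {'n': 571, 'z': np.float64(0.0548), 'c': (540.9, -7.9), 'mean': array([538.3,  -6.1]), 'size': (141.7, 60.8), 'yaw': 81.8}
yel {'n': 769, 'z': np.float64(0.0405), 'c': (248.4, 278.7), 'mean': array([248.4, 278.6]), 'size': (59.8, 142.4), 'yaw': -31.8}
jar {'n': 124, 'z': np.float64(0.1167), 'c': (542.2, -12.0), 'mean': array([542.3, -11.7]), 'size': (38.6, 35.9), 'yaw': 51.9}
tray {'n': 983, 'z': np.float64(0.0186), 'c': (457.1, -338.3), 'mean': array([ 457.4, -341.1]), 'size': (180.0, 241.9), 'yaw': -84.7}
```

View pics/crop1.png

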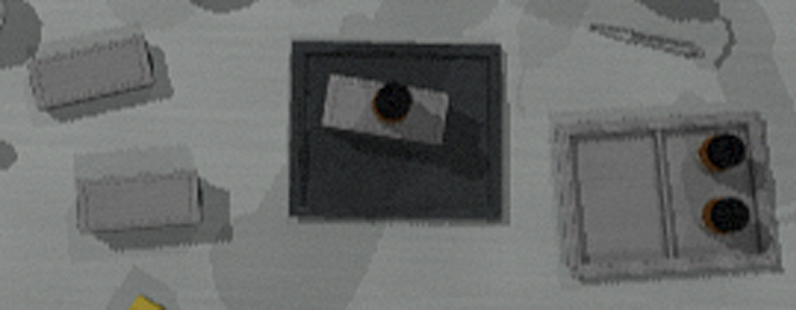

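The crop confirms it. Lid heights make A, at crop (93,72), the shallow case (26 mm) and B, at (140,202), the mid case (41 mm). Both are grey steel. The deep case is at (386,108) with the jar on it.

```bash
cat > go.py <<'E'
import sys; from h import *
from scipy.spatial.transform import Rotation as R
# go.py x y z phi(deg world angle of tool y, optional): prints normalised shift/turn
s=sensors.get_state(); r=R.from_quat(s['eef_rot']); a=[float(v) for v in sys.argv[1:]]
M=r.as_matrix(); phi=np.degrees(np.arctan2(M[1,1],M[0,1])); d=M.T@(np.array(a[:3])-s['tool_pos'])
t=0
if len(a)>3: t=-((a[3]-phi+90)%180-90)
print('clock',s['clock'],'pos',s['tool_pos'].round(4),'phi',phi.round(2),'z',M[2,2].round(5),'q',s['q'].round(2)); print('norm',(d/.3).round(4),'turn',round(t/360,4),'dist mm',round(np.linalg.norm(d)*1000,1),'F',s['contact_force'].round(1))
E
python3 go.py .542 -.012 .17 -8.2; python3 go.py .36 -.306 .24 -8.2
```

```text
clock 0.1 pos [ 0.1772 -0.5988  0.238 ] phi -73.5 z -1.0 q [ 1.32  0.69 -0.19  1.57  0.16  0.9  -0.22]
norm [ 1.7213 -1.5299  0.2289] turn -0.1814 dist mm 694.3 F [-0.7 -0.3 -1. ]
clock 0.1 pos [ 0.1772 -0.5988  0.238 ] phi -73.5 z -1.0 q [ 1.32  0.69 -0.19  1.57  0.16  0.9  -0.22]
norm [ 0.8613 -0.7628 -0.0055] turn -0.1814 dist mm 345.2 F [-0.7 -0.3 -1. ]
```

send_rows(rows="0.07 -0.06 0 -0.016; 0.16 -0.14 0 -0.036; 0.26 -0.23 0 -0.055; 0.36 -0.32 0 -0.075; 0.46 -0.41 0 -0.094; 0.56 -0.5 0 -0.113; 0.66 -0.59 0 -0.132; 0.76 -0.68 0 -0.151; 0.86 -0.76 0 -0.17; 0.92 -0.82 0 -0.181", jaw=-1)

```text
clock: 0.93
tool_pos: [0.3746, -0.2815, 0.2389]
eef_rot: [0.754, 0.657, 0.001, 0.0]
contact_force: [0.7, -0.8, 0.0]
opening: 0.998
finger_force: 0.0
```

```bash
python3 go.py .542 -.012 .17 -8.2
```

```text
clock 0.9333 pos [ 0.3746 -0.2815  0.2389] phi -7.8 z -1.0 q [ 0.88  0.52 -0.51  2.01  0.38  0.7  -0.  ]
norm [0.9655 0.4307 0.2318] turn 0.0011 dist mm 324.7 F [ 0.7 -0.8  0. ]
```

send_rows(rows="0.1 0.04 0 0; 0.2 0.09 0 0; 0.32 0.14 0 0; 0.44 0.2 0 0; 0.56 0.25 0.03 0; 0.68 0.3 0.08 0; 0.8 0.35 0.13 0; 0.9 0.4 0.18 0; 0.95 0.42 0.22 0; 0.96 0.43 0.23 0")

```text
clock: 1.77
tool_pos: [0.5421, -0.0142, 0.1679]
eef_rot: [0.755, 0.656, 0.0, -0.002]
contact_force: [-0.2, 0.0, -0.4]
opening: 1.0
finger_force: 0.0
```

```bash
python3 go.py .542 -.012 .076 -8.2
```

```text
clock 1.7667 pos [ 0.5421 -0.0142  0.1679] phi -7.99 z -0.99999 q [ 0.18  0.7  -0.4   1.88  0.43  0.65 -0.62]
norm [ 0.0064 -0.0007  0.3064] turn 0.0006 dist mm 91.9 F [-0.2  0.  -0.4]
```

send_rows(rows="0.006 0 0.06 0; 0.006 0 0.13 0; 0.006 0 0.2 0; 0.006 0 0.26 0; 0.006 0 0.29 0; 0.006 0 0.306 0; 0.006 0 0.306 0; 0.006 0 0.306 0")

```text
clock: 2.43
tool_pos: [0.5423, -0.0176, 0.0786]
eef_rot: [0.757, 0.653, 0.0, 0.0]
contact_force: [-0.6, -1.2, 0.6]
opening: 0.999
finger_force: 0.0
```

send_rows(rows="0 0 0 0; 0 0 0 0; 0 0 0 0; 0 0 0 0; 0 0 0 0; 0 0 0 0; 0 0 0 0; 0 0 0 0", jaw=1, force=12)

```text
clock: 3.1
tool_pos: [0.5419, -0.0171, 0.078]
eef_rot: [0.757, 0.654, -0.0, 0.0]
contact_force: [-0.5, 0.3, 0.9]
opening: 0.491
finger_force: 12.0
```

send_rows(rows="0 0 -0.02 0; 0 0 -0.06 0; 0 0 -0.11 0; 0 0 -0.16 0; 0 0 -0.21 0; 0 0 -0.25 0; 0 0 -0.27 0; 0 0 -0.27 0; 0 0 -0.27 0")

```text
clock: 3.85
tool_pos: [0.5418, -0.0172, 0.1589]
eef_rot: [0.757, 0.654, -0.0, 0.0]
contact_force: [0.5, 0.3, -1.5]
opening: 0.488
finger_force: 12.0
```

```bash
python3 go.py .452 -.289 .155 5.3
python3 - <<'E'
from h import *
im,d,W=snap('top')
print('deep',lid(W,(.541,-.008),.045,.065)); print('jar',lid(W,(.542,-.012),.1,.25,.2))
E
python3 go.py .452 -.289 .155 5.3
```

```text
clock 3.85 pos [ 0.5418 -0.0172  0.1589] phi -8.36 z -1.0 q [ 0.18  0.72 -0.39  1.89  0.44  0.62 -0.63]
norm [-0.9398 -0.1646  0.0131] turn -0.0379 dist mm 286.3 F [ 0.5  0.3 -1.5]
deep {'n': 287, 'z': np.float64(0.0549), 'c': (546.6, 33.2), 'mean': array([547.1,  34.3]), 'size': (57.9, 60.3), 'yaw': -5.7}
jar {'n': 21, 'z': np.float64(0.2465), 'c': (501.2, 17.1), 'mean': array([501.8,  17.6]), 'size': (11.6, 12.2), 'yaw': -2.5}
clock 3.9 pos [ 0.5415 -0.0173  0.1584] phi -8.35 z -1.0 q [ 0.18  0.72 -0.39  1.89  0.44  0.62 -0.63]
norm [-0.9395 -0.1636  0.0119] turn -0.0379 dist mm 286.1 F [ 0.   0.8 -2.9]
```

send_rows(rows="-0.05 -0.01 0 -0.004; -0.13 -0.02 0 -0.008; -0.23 -0.04 0 -0.012; -0.34 -0.06 0 -0.016; -0.46 -0.08 0 -0.02; -0.58 -0.1 0 -0.024; -0.7 -0.12 0 -0.028; -0.81 -0.14 0 -0.033; -0.89 -0.155 0 -0.037; -0.94 -0.164 0.01 -0.038")

```text
clock: 4.73
tool_pos: [0.4499, -0.2928, 0.1549]
eef_rot: [0.675, 0.738, -0.001, -0.001]
contact_force: [-0.3, -0.6, -2.5]
opening: 0.491
finger_force: 12.0
```

send_rows(rows="0 0 0 0; 0 0 0 0; 0 0 0 0")

```text
clock: 4.98
tool_pos: [0.4528, -0.2873, 0.1555]
eef_rot: [0.673, 0.74, 0.001, -0.001]
contact_force: [0.3, 0.7, -0.3]
opening: 0.489
finger_force: 12.0
```

```bash
python3 - <<'E'
from h import *
im,d,W=snap('side','side1')
cv2.imwrite('pics/side1c.png',cv2.resize(cv2.imread('pics/side1.png')[150:384,130:370],None,fx=2.5,fy=2.5))
E
python3 go.py .452 -.2895 .029 5.3
```

```text
clock 5.0333 pos [ 0.4531 -0.287   0.1558] phi 5.48 z -1.0 q [ 0.79  0.74 -0.51  1.9   0.57  0.65  0.02]
norm [-0.0085 -0.0046  0.4225] turn 0.0005 dist mm 126.8 F [-0.8 -0.2 -1.4]
```

View pics/side1c.png

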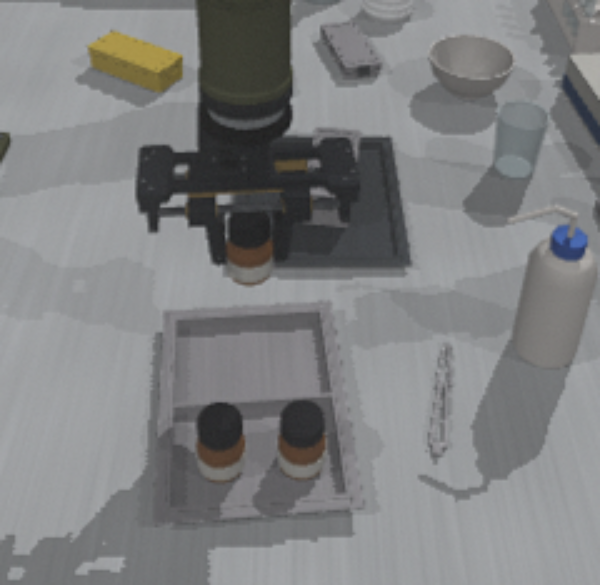

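The jar is held upright at (250,248), above the empty half of the tray. Lowering it.

send_rows(rows="-0.008 -0.004 0.04 0; -0.008 -0.004 0.1 0; -0.008 -0.004 0.17 0; -0.008 -0.004 0.24 0; -0.008 -0.004 0.31 0; -0.008 -0.004 0.36 0; -0.008 -0.004 0.38 0; -0.008 -0.004 0.39 0; -0.008 -0.004 0.395 0; -0.008 -0.004 0.4 0")

```text
clock: 5.87
tool_pos: [0.4523, -0.2912, 0.0366]
eef_rot: [0.673, 0.739, 0.0, 0.001]
contact_force: [-0.0, 0.2, -1.1]
opening: 0.486
finger_force: 12.0
```

```bash
python3 go.py .452 -.2895 .029 5.3
```

```text
clock 5.8667 pos [ 0.4523 -0.2912  0.0366] phi 5.38 z -1.0 q [ 0.68  0.92 -0.33  1.96  0.74  0.39 -0.13]
norm [ 0.0057 -0.0004  0.0253] turn 0.0002 dist mm 7.8 F [-0.   0.2 -1.1]
```

send_rows(rows="0 0 0.004 0; 0 0 0.008 0; 0 0 0.012 0; 0 0 0.016 0; 0 0 0.02 0; 0 0 0.023 0; 0 0 0.026 0; 0 0 0.028 0; 0 0 0.028 0")

```text
clock: 6.62
tool_pos: [0.4514, -0.2915, 0.0279]
eef_rot: [0.673, 0.739, -0.0, 0.0]
contact_force: [0.1, -0.5, 3.8]
opening: 0.488
finger_force: 12.0
```

Upward force of 3.8 N, so the jar is standing on the floor. Releasing.

send_rows(rows="0 0 0 0; 0 0 0 0; 0 0 0 0; 0 0 0 0; 0 0 0 0; 0 0 0 0; 0 0 0 0", jaw=-1)

```text
clock: 7.2
tool_pos: [0.4514, -0.2914, 0.0275]
eef_rot: [0.673, 0.739, 0.0, 0.0]
contact_force: [-0.7, 0.2, 0.5]
opening: 0.988
finger_force: 0.0
```

send_rows(rows="0 0 -0.03 0; 0 0 -0.09 0; 0 0 -0.17 0; 0 0 -0.27 0; 0 0 -0.38 0; 0 0 -0.48 0; 0 0 -0.55 0; 0 0 -0.57 0; 0 0 -0.57 0")

```text
clock: 7.95
tool_pos: [0.4521, -0.2919, 0.2004]
eef_rot: [0.674, 0.739, 0.0, 0.002]
contact_force: [-0.2, -0.1, -1.5]
opening: 0.999
finger_force: 0.0
```

```bash
python3 - <<'E'
from h import *
im,d,W=snap('top')
print('deep',lid(W,(.541,-.008),.045,.065)); print('mid',lid(W,(.429,.273),.03,.06)); print('shal',lid(W,(.58,.338),.016,.04))
im,d,W=snap('side','side2'); print('jar',lid(W,(.452,-.285),.057,.08,.06))
E
python3 go.py .429 .273 .19 6.5
```

```text
deep {'n': 728, 'z': np.float64(0.055), 'c': (541.0, -7.8), 'mean': array([540.6,  -8.2]), 'size': (141.4, 60.2), 'yaw': 82.0}
mid {'n': 730, 'z': np.float64(0.0407), 'c': (428.8, 273.2), 'mean': array([428.5, 273.1]), 'size': (60.1, 140.5), 'yaw': -83.6}
shal {'n': 699, 'z': np.float64(0.0259), 'c': (580.0, 338.1), 'mean': array([579.3, 337.8]), 'size': (62.2, 141.5), 'yaw': -75.8}
jar {'n': 191, 'z': np.float64(0.0651), 'c': (452.0, -287.2), 'mean': array([ 451.4, -290.1]), 'size': (36.9, 39.5), 'yaw': -87.1}
clock 8.05 pos [ 0.4506 -0.2914  0.1979] phi 5.32 z -1.0 q [ 0.83  0.68 -0.57  1.86  0.52  0.75  0.07]
norm [1.88   0.1029 0.0267] turn -0.0033 dist mm 564.9 F [ 0.   0.3 -0.5]
```

Jar top at 0.065, so it is upright in the empty half at (452,-288) mm. Moving to the mid case.

send_rows(rows="0.07 0.004 0 0; 0.17 0.01 0 0; 0.28 0.015 0 0; 0.4 0.02 0 0; 0.52 0.03 0 0; 0.64 0.035 0 0; 0.75 0.04 0 0; 0.85 0.046 0 0; 0.93 0.05 0 -0.003; 1 0.055 0 -0.003")

```text
clock: 8.88
tool_pos: [0.4385, 0.0108, 0.1972]
eef_rot: [0.665, 0.747, -0.001, -0.001]
contact_force: [-0.5, 1.0, -0.2]
opening: 1.001
finger_force: 0.0
```

```bash
python3 go.py .4287 .273 .12 6.4
```

```text
clock 8.8833 pos [0.4385 0.0108 0.1972] phi 6.59 z -0.99999 q [ 0.2   0.56 -0.51  2.14  0.51  0.56 -0.56]
norm [0.8719 0.0688 0.2575] turn 0.0005 dist mm 273.5 F [-0.5  1.  -0.2]
```

send_rows(rows="0.1 0.01 0 0; 0.21 0.015 0 0; 0.33 0.025 0 0; 0.45 0.035 0.04 0; 0.57 0.045 0.1 0; 0.68 0.055 0.16 0; 0.77 0.06 0.21 0; 0.84 0.067 0.25 0; 0.872 0.069 0.257 0; 0.872 0.069 0.257 0")

```text
clock: 9.72
tool_pos: [0.4297, 0.273, 0.1197]
eef_rot: [0.665, 0.747, -0.001, -0.001]
contact_force: [-0.6, -0.6, 0.4]
opening: 1.001
finger_force: 0.0
```

send_rows(rows="0 0 0 0; 0 0 0 0; 0 0 0 0")

```text
clock: 9.97
tool_pos: [0.4319, 0.2688, 0.1218]
eef_rot: [0.667, 0.745, -0.0, 0.001]
contact_force: [-0.1, 0.1, -0.1]
opening: 1.002
finger_force: 0.0
```

```bash
python3 go.py .4287 .273 .012 6.4
```

```text
clock 9.9667 pos [0.4319 0.2688 0.1218] phi 6.25 z -1.0 q [-0.43  0.75 -0.36  2.01  0.55  0.48 -1.08]
norm [ 0.0155 -0.0091  0.366 ] turn -0.0004 dist mm 109.9 F [-0.1  0.1 -0.1]
```

send_rows(rows="0.015 -0.009 0.04 0; 0.015 -0.009 0.1 0; 0.015 -0.009 0.16 0; 0.015 -0.009 0.2 0; 0.015 -0.009 0.21 0; 0.015 -0.009 0.21 0; 0.015 -0.009 0.21 0; 0.015 -0.009 0.21 0")

```text
clock: 10.63
tool_pos: [0.4288, 0.2752, 0.0594]
eef_rot: [0.667, 0.745, 0.001, 0.0]
contact_force: [-0.7, -0.2, -0.3]
opening: 0.997
finger_force: 0.0
```

```bash
python3 go.py .4287 .273 .012 6.4
```

```text
clock 10.6333 pos [0.4288 0.2752 0.0594] phi 6.36 z -1.0 q [-0.51  0.85 -0.25  2.04  0.62  0.32 -1.16]
norm [-0.0073 -0.0013  0.1578] turn -0.0001 dist mm 47.4 F [-0.7 -0.2 -0.3]
```

send_rows(rows="-0.007 -0.001 0.02 0; -0.007 -0.001 0.05 0; -0.007 -0.001 0.09 0; -0.007 -0.001 0.12 0; -0.007 -0.001 0.145 0; -0.007 -0.001 0.155 0; -0.007 -0.001 0.155 0; -0.007 -0.001 0.155 0; -0.007 -0.001 0.155 0")

```text
clock: 11.38
tool_pos: [0.4282, 0.2733, 0.0122]
eef_rot: [0.666, 0.746, 0.0, 0.0]
contact_force: [-0.7, -0.5, -0.2]
opening: 0.996
finger_force: 0.0
```

```bash
python3 go.py .4287 .273 .012 6.4
```

```text
clock 11.3833 pos [0.4282 0.2733 0.0122] phi 6.41 z -1.0 q [-0.57  0.94 -0.15  2.05  0.67  0.2  -1.2 ]
norm [-0.001   0.0016  0.0005] turn 0.0 dist mm 0.6 F [-0.7 -0.5 -0.2]
```

send_rows(rows="0 0 0 0; 0 0 0 0; 0 0 0 0; 0 0 0 0; 0 0 0 0; 0 0 0 0; 0 0 0 0", jaw=1, force=30)

```text
clock: 11.97
tool_pos: [0.4281, 0.2731, 0.012]
eef_rot: [0.666, 0.746, 0.0, 0.0]
contact_force: [-0.3, -0.7, 2.2]
opening: 0.678
finger_force: 30.0
```

send_rows(rows="0 0 -0.01 0; 0 0 -0.04 0; 0 0 -0.09 0; 0 0 -0.16 0; 0 0 -0.23 0; 0 0 -0.3 0; 0 0 -0.36 0; 0 0 -0.38 0; 0 0 -0.38 0; 0 0 -0.38 0")

```text
clock: 12.8
tool_pos: [0.4279, 0.2727, 0.1257]
eef_rot: [0.667, 0.745, -0.0, 0.0]
contact_force: [-0.2, -0.0, -3.3]
opening: 0.675
finger_force: 30.0
```

```bash
python3 go.py .541 -.008 .126 -8
```

```text
clock 12.8 pos [0.4279 0.2727 0.1257] phi 6.4 z -1.0 q [-0.43  0.74 -0.37  2.01  0.55  0.49 -1.09]
norm [-9.718e-01  2.703e-01 -6.000e-04] turn 0.04 dist mm 302.6 F [-0.2 -0.  -3.3]
```

send_rows(rows="-0.04 0.01 0 0.003; -0.1 0.03 0 0.006; -0.2 0.055 0 0.01; -0.3 0.085 0 0.014; -0.41 0.115 0 0.018; -0.52 0.145 0 0.022; -0.63 0.175 0 0.026; -0.74 0.205 0 0.031; -0.84 0.235 0 0.036; -0.92 0.255 0 0.04")

```text
clock: 13.63
tool_pos: [0.5346, 0.0025, 0.1244]
eef_rot: [0.757, 0.654, -0.002, 0.0]
contact_force: [1.2, 0.6, -3.6]
opening: 0.676
finger_force: 30.0
```

send_rows(rows="-0.03 0.01 0 0; -0.05 0.015 0 0; -0.05 0.015 0 0; -0.05 0.015 0 0; -0.05 0.015 0 0")

```text
clock: 14.05
tool_pos: [0.5366, -0.006, 0.1258]
eef_rot: [0.754, 0.657, 0.0, -0.001]
contact_force: [-0.7, -0.1, -3.1]
opening: 0.678
finger_force: 30.0
```

```bash
python3 go.py .541 -.008 .08 -8
```

```text
clock 14.05 pos [ 0.5366 -0.006   0.1258] phi -7.81 z -1.0 q [ 0.17  0.77 -0.4   1.92  0.54  0.56 -0.74]
norm [-0.0048  0.0155  0.1526] turn 0.0005 dist mm 46.0 F [-0.7 -0.1 -3.1]
```

send_rows(rows="-0.005 0.015 0.02 0.0005; -0.005 0.015 0.06 0.0005; -0.005 0.015 0.1 0.0005; -0.005 0.015 0.14 0.0005; -0.005 0.015 0.15 0.0005; -0.005 0.015 0.15 0.0005; -0.005 0.015 0.15 0.0005; -0.005 0.015 0.15 0.0005")

```text
clock: 14.72
tool_pos: [0.542, -0.0098, 0.0815]
eef_rot: [0.756, 0.655, 0.001, 0.0]
contact_force: [0.5, -0.1, -2.9]
opening: 0.679
finger_force: 30.0
```

```bash
python3 - <<'E'
from h import *
im,d,W=snap('side','side3')
cv2.imwrite('pics/side3c.png',cv2.resize(cv2.imread('pics/side3.png')[170:270,200:320],None,fx=5,fy=5,interpolation=cv2.INTER_CUBIC))
E
python3 go.py .541 -.008 .066 -8
```

```text
clock 14.7667 pos [ 0.5421 -0.0099  0.0815] phi -8.16 z -1.0 q [ 0.14  0.84 -0.34  1.93  0.59  0.47 -0.78]
norm [ 0.0059 -0.0045  0.0518] turn -0.0004 dist mm 15.7 F [ 0.8  0.1 -3.4]
```

View pics/side3c.png

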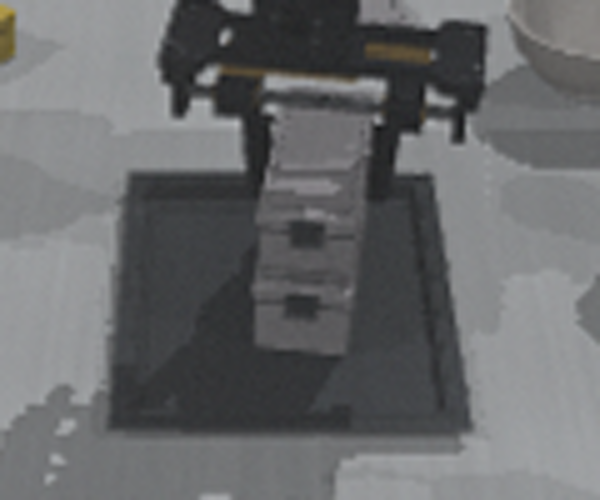

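The mid case hovers squarely above the deep one, with its clip at (307,235) over the lower clip at (302,305). Lowering it slowly.

send_rows(rows="0.005 -0.004 0.006 0; 0.005 -0.004 0.014 0; 0.005 -0.004 0.022 0; 0.005 -0.004 0.03 0; 0.005 -0.004 0.036 0; 0.005 -0.004 0.04 0; 0.005 -0.004 0.04 0; 0.005 -0.004 0.04 0")

```text
clock: 15.43
tool_pos: [0.5405, -0.0086, 0.0688]
eef_rot: [0.756, 0.655, -0.0, -0.0]
contact_force: [0.6, 0.0, -3.6]
opening: 0.676
finger_force: 30.0
```

```bash
python3 go.py .541 -.008 .066 -8
```

```text
clock 15.4333 pos [ 0.5405 -0.0086  0.0688] phi -8.17 z -1.0 q [ 0.12  0.86 -0.32  1.94  0.6   0.44 -0.79]
norm [0.0022 0.0014 0.0093] turn -0.0005 dist mm 2.9 F [ 0.6  0.  -3.6]
```

send_rows(rows="0.001 0.001 0.003 0; 0.001 0.001 0.006 0; 0.001 0.001 0.009 0; 0.001 0.001 0.011 0; 0.001 0.001 0.012 0; 0.001 0.001 0.012 0")

```text
clock: 15.93
tool_pos: [0.5409, -0.0083, 0.0661]
eef_rot: [0.756, 0.655, 0.0, 0.0]
contact_force: [0.0, 0.4, 4.5]
opening: 0.677
finger_force: 30.0
```

The force changed from -3.6 N to +4.5 N, so it is seated. Releasing.

send_rows(rows="0 0 0 0; 0 0 0 0; 0 0 0 0; 0 0 0 0; 0 0 0 0; 0 0 0 0", jaw=-1)

```text
clock: 16.43
tool_pos: [0.5409, -0.0083, 0.0653]
eef_rot: [0.756, 0.655, 0.0, 0.0]
contact_force: [-1.0, -0.4, -0.6]
opening: 1.001
finger_force: 0.0
```

send_rows(rows="0 0 -0.02 0; 0 0 -0.06 0; 0 0 -0.12 0; 0 0 -0.2 0; 0 0 -0.28 0; 0 0 -0.35 0; 0 0 -0.38 0; 0 0 -0.38 0; 0 0 -0.38 0")

```text
clock: 17.18
tool_pos: [0.5407, -0.0085, 0.1792]
eef_rot: [0.756, 0.655, -0.0, 0.0]
contact_force: [-0.3, -0.1, -0.4]
opening: 1.002
finger_force: 0.0
```

```bash
python3 go.py .5797 .338 .13 14.2
```

```text
clock 17.1833 pos [ 0.5407 -0.0085  0.1792] phi -8.18 z -1.0 q [ 0.21  0.69 -0.47  1.87  0.47  0.69 -0.68]
norm [ 1.1619 -0.0357  0.1636] turn -0.0622 dist mm 352.2 F [-0.3 -0.1 -0.4]
```

send_rows(rows="0.07 0 0 -0.006; 0.17 0 0 -0.012; 0.28 -0.01 0 -0.018; 0.4 -0.01 0 -0.024; 0.52 -0.015 0 -0.031; 0.64 -0.02 0 -0.038; 0.76 -0.02 0 -0.044; 0.86 -0.025 0 -0.05; 0.94 -0.03 0 -0.056; 0.99 -0.03 0 -0.062")

```text
clock: 18.02
tool_pos: [0.5723, 0.2907, 0.1772]
eef_rot: [0.612, 0.791, -0.001, -0.001]
contact_force: [-0.1, -0.5, -0.1]
opening: 1.002
finger_force: 0.0
```

```bash
python3 go.py .5797 .338 .12 14.2
```

```text
clock 18.0167 pos [0.5723 0.2907 0.1772] phi 14.49 z -1.0 q [-0.26  0.83 -0.54  1.56  0.5   0.9  -0.72]
norm [0.1461 0.0638 0.1908] turn 0.0008 dist mm 74.6 F [-0.1 -0.5 -0.1]
```

send_rows(rows="0.05 0.02 0.03 0.0005; 0.1 0.04 0.1 0.0005; 0.14 0.06 0.17 0.0005; 0.15 0.063 0.24 0.0005; 0.15 0.063 0.3 0.0005; 0.15 0.063 0.35 0.0005; 0.15 0.063 0.37 0.0005; 0.15 0.063 0.37 0.0005; 0.15 0.063 0.37 0.0005; 0.15 0.063 0.37 0.0005")

```text
clock: 18.85
tool_pos: [0.5821, 0.3355, 0.0693]
eef_rot: [0.616, 0.788, 0.001, 0.0]
contact_force: [0.0, 0.4, -0.4]
opening: 1.0
finger_force: 0.0
```

```bash
python3 go.py .5797 .338 .005 14.2
```

```text
clock 18.85 pos [0.5821 0.3355 0.0693] phi 13.95 z -1.0 q [-0.35  1.   -0.47  1.52  0.58  0.77 -0.82]
norm [ 0.0099 -0.0061  0.2142] turn -0.0007 dist mm 64.4 F [ 0.   0.4 -0.4]
```

send_rows(rows="0.008 -0.005 0.02 -0.0005; 0.008 -0.005 0.06 -0.0005; 0.008 -0.005 0.1 -0.0005; 0.008 -0.005 0.14 -0.0005; 0.008 -0.005 0.17 -0.0005; 0.008 -0.005 0.19 -0.0005; 0.008 -0.005 0.2 -0.0005; 0.008 -0.005 0.205 -0.0005; 0.008 -0.005 0.205 -0.0005; 0.008 -0.005 0.205 -0.0005")

```text
clock: 19.68
tool_pos: [0.5797, 0.3375, 0.0072]
eef_rot: [0.615, 0.789, 0.0, 0.0]
contact_force: [0.5, 0.0, -0.4]
opening: 1.0
finger_force: 0.0
```

```bash
python3 go.py .5797 .338 .005 14.2
```

```text
clock 19.6833 pos [0.5797 0.3375 0.0072] phi 14.15 z -1.0 q [-0.38  1.08 -0.43  1.53  0.63  0.67 -0.86]
norm [0.0018 0.0003 0.0073] turn -0.0001 dist mm 2.2 F [ 0.5  0.  -0.4]
```

send_rows(rows="0.001 0 0.004 0; 0.001 0 0.007 0; 0.001 0 0.007 0; 0.001 0 0.007 0")

```text
clock: 20.02
tool_pos: [0.5794, 0.3375, 0.0049]
eef_rot: [0.615, 0.789, 0.0, 0.0]
contact_force: [0.2, -0.3, -0.3]
opening: 1.0
finger_force: 0.0
```

send_rows(rows="0 0 0 0; 0 0 0 0; 0 0 0 0; 0 0 0 0; 0 0 0 0; 0 0 0 0; 0 0 0 0", jaw=1, force=30)

```text
clock: 20.6
tool_pos: [0.5794, 0.3375, 0.0047]
eef_rot: [0.615, 0.789, 0.0, 0.0]
contact_force: [-0.9, -0.0, -0.2]
opening: 0.678
finger_force: 29.9
```

send_rows(rows="0 0 -0.01 0; 0 0 -0.04 0; 0 0 -0.09 0; 0 0 -0.16 0; 0 0 -0.24 0; 0 0 -0.33 0; 0 0 -0.41 0; 0 0 -0.48 0; 0 0 -0.5 0; 0 0 -0.5 0")

```text
clock: 21.43
tool_pos: [0.5805, 0.3384, 0.1577]
eef_rot: [0.615, 0.789, 0.002, 0.001]
contact_force: [0.6, 0.3, -2.8]
opening: 0.682
finger_force: 30.0
```

```bash
python3 - <<'E'
from h import *
im,d,W=snap('top')
print('mid',lid(W,(.541,-.008),.08,.11))
E
python3 go.py .541 -.008 .155 -8
```

```text
mid {'n': 675, 'z': np.float64(0.0948), 'c': (541.7, -8.6), 'mean': array([541.7, -16.5]), 'size': (138.9, 60.9), 'yaw': 82.2}
clock 21.4833 pos [0.5796 0.3375 0.1556] phi 14.15 z -1.0 q [-0.33  0.89 -0.53  1.48  0.51  0.91 -0.77]
norm [-1.0853 -0.4061  0.0012] turn 0.0615 dist mm 347.6 F [-1.5 -0.3 -2.4]
```

The mid case sits at (541.7,-8.6) mm with its lid at 0.094, which matches the deep case. Carrying the shallow case over.

send_rows(rows="-0.05 -0.02 0 0.004; -0.12 -0.045 0 0.009; -0.22 -0.08 0 0.015; -0.33 -0.12 0 0.021; -0.44 -0.165 0 0.027; -0.55 -0.205 0 0.033; -0.66 -0.245 0 0.04; -0.77 -0.29 0 0.047; -0.87 -0.325 0 0.055; -0.95 -0.355 0 0.061")

```text
clock: 22.32
tool_pos: [0.5439, 0.0312, 0.1531]
eef_rot: [0.755, 0.656, -0.002, -0.0]
contact_force: [-0.3, -1.4, -2.9]
opening: 0.676
finger_force: 30.0
```

```bash
python3 go.py .5415 -.0085 .155 -7.9
```

```text
clock 22.3167 pos [0.5439 0.0312 0.1531] phi -8.07 z -0.99999 q [ 0.12  0.74 -0.44  1.88  0.5   0.64 -0.77]
norm [-0.1323  0.0107 -0.006 ] turn -0.0005 dist mm 39.9 F [-0.3 -1.4 -2.9]
```

send_rows(rows="-0.05 0 0 0; -0.1 0.005 0 0; -0.13 0.01 0.01 0; -0.13 0.01 0.04 0; -0.13 0.01 0.08 0; -0.13 0.01 0.12 0; -0.13 0.01 0.13 0; -0.13 0.01 0.13 0; -0.13 0.01 0.13 0; -0.13 0.01 0.13 0")

```text
clock: 23.15
tool_pos: [0.5438, -0.0032, 0.116]
eef_rot: [0.753, 0.658, 0.0, 0.0]
contact_force: [-0.2, -0.3, -2.6]
opening: 0.672
finger_force: 30.0
```

```bash
python3 go.py .5415 -.0085 .1 -7.9
python3 - <<'E'
from h import *
im,d,W=snap('side','side4')
cv2.imwrite('pics/side4c.png',cv2.resize(cv2.imread('pics/side4.png')[160:270,200:320],None,fx=5,fy=5,interpolation=cv2.INTER_CUBIC))
E
```

```text
clock 23.15 pos [ 0.5438 -0.0032  0.116 ] phi -7.76 z -1.0 q [ 0.16  0.79 -0.4   1.91  0.56  0.55 -0.75]
norm [-0.0184 -0.0052  0.0532] turn 0.0004 dist mm 17.0 F [-0.2 -0.3 -2.6]
```

View pics/side4c.png

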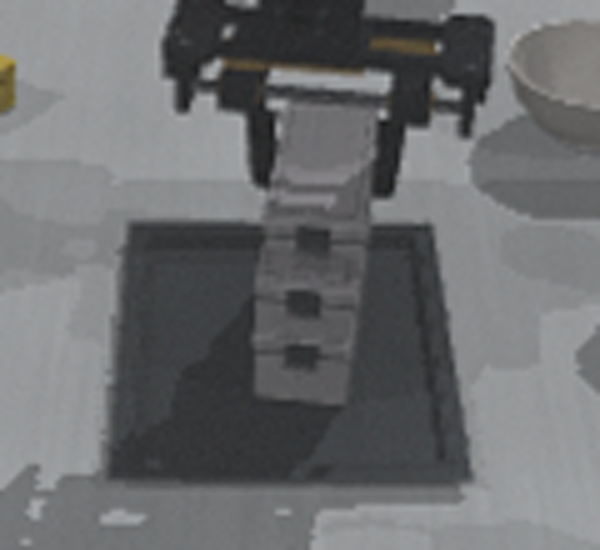

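The two lower clips, at (302,302) and (302,355), line up. The shallow case, at (313,240), needs a shift of 2 mm in x and 5 mm in y before touching down.

send_rows(rows="-0.006 -0.002 0.005 0; -0.012 -0.004 0.015 0; -0.018 -0.005 0.025 0; -0.018 -0.005 0.035 0; -0.018 -0.005 0.04 0; -0.018 -0.005 0.04 0; -0.018 -0.005 0.04 0; -0.018 -0.005 0.04 0")

```text
clock: 23.87
tool_pos: [0.5413, -0.009, 0.1037]
eef_rot: [0.754, 0.657, 0.0, 0.0]
contact_force: [0.3, 0.4, -3.0]
opening: 0.678
finger_force: 30.0
```

```bash
python3 go.py .5415 -.0085 .0985 -7.9
```

```text
clock 23.8667 pos [ 0.5413 -0.009   0.1037] phi -7.8 z -1.0 q [ 0.16  0.81 -0.38  1.92  0.58  0.52 -0.76]
norm [0.0017 0.0003 0.0175] turn 0.0003 dist mm 5.3 F [ 0.3  0.4 -3. ]
```

send_rows(rows="0.001 0 0.003 0; 0.001 0 0.006 0; 0.001 0 0.009 0; 0.001 0 0.012 0; 0.001 0 0.015 0; 0.001 0 0.018 0; 0.001 0 0.018 0; 0.001 0 0.018 0")

```text
clock: 24.53
tool_pos: [0.5413, -0.0089, 0.0986]
eef_rot: [0.754, 0.657, -0.0, 0.0]
contact_force: [-1.3, 0.1, 3.1]
opening: 0.678
finger_force: 30.0
```

Seated (+3.1 N). Releasing, then retreating.

send_rows(rows="0 0 0 0; 0 0 0 0; 0 0 0 0; 0 0 0 0; 0 0 0 0; 0 0 0 0", jaw=-1)

```text
clock: 25.03
tool_pos: [0.5413, -0.0088, 0.0983]
eef_rot: [0.754, 0.657, -0.0, 0.0]
contact_force: [0.3, 0.7, -0.2]
opening: 1.0
finger_force: 0.0
```

send_rows(rows="0 0 -0.02 0; 0 0 -0.06 0; 0 0 -0.12 0; 0 0 -0.2 0; 0 0 -0.28 0; 0 0 -0.35 0; 0 0 -0.38 0; 0 0 -0.38 0; 0 0 -0.38 0")

```text
clock: 25.78
tool_pos: [0.5411, -0.009, 0.2122]
eef_rot: [0.754, 0.657, -0.0, 0.0]
contact_force: [-1.0, -0.8, 0.4]
opening: 1.005
finger_force: 0.0
```

send_rows(rows="0.06 0 0 0; 0.14 0 0 0; 0.24 0 0 0; 0.35 0 0 0; 0.46 0 0 0; 0.56 0 0 0; 0.64 0 0 0; 0.66 0 0 0; 0.66 0 0 0; 0.66 0 0 0")

```text
clock: 26.62
tool_pos: [0.5676, 0.1856, 0.2109]
eef_rot: [0.754, 0.657, -0.002, 0.0]
contact_force: [0.0, -0.6, 0.1]
opening: 1.003
finger_force: 0.0
```

Run:
```python
from h import *
im,d,W=snap('top')
print('shal',lid(W,(.541,-.008),.105,.135)); 
im,d,W=snap('side','side5'); print('shal',lid(W,(.541,-.008),.105,.135)); print('jar',lid(W,(.452,-.285),.057,.08,.06))
cv2.imwrite('pics/side5c.png',cv2.resize(cv2.imread('pics/side5.png')[130:384,120:400],None,fx=2.3,fy=2.3))
s=sensors.get_state(); print(s['clock'],s['contact_force'],s['tool_pos'])
```

```text
shal {'n': 173, 'z': np.float64(0.1196), 'c': (541.9, -56.5), 'mean': array([544.8, -58.2]), 'size': (50.0, 45.9), 'yaw': 0.2}
shal {'n': 587, 'z': np.float64(0.1184), 'c': (541.2, -10.1), 'mean': array([540. , -21.2]), 'size': (143.8, 59.9), 'yaw': 82.9}
jar {'n': 185, 'z': np.float64(0.0652), 'c': (452.0, -287.0), 'mean': array([ 451.5, -289.5]), 'size': (36.8, 39.4), 'yaw': -87.4}
26.7167 [-0.55617766 -0.46810326  0.02390859] [0.56804942 0.1844999  0.2114645 ]
```

View pics/side5c.png

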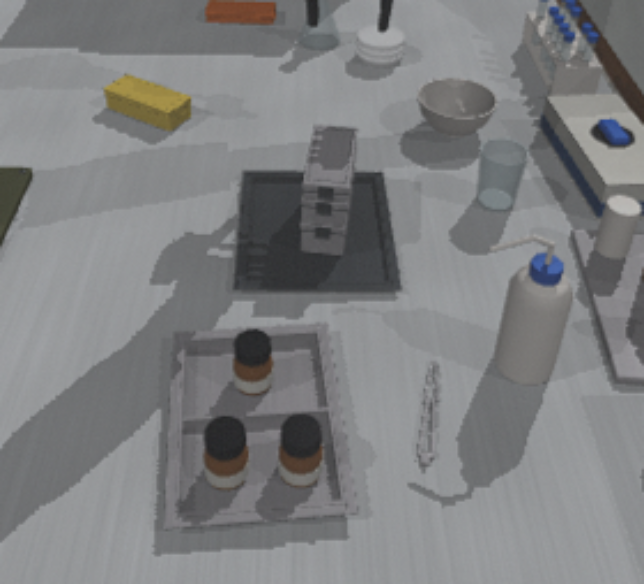

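The column stands square, with the clips in line near (323,210). The jar is upright in the free half at (252,362), and the bystanders are undisturbed. Handing in.

```bash
python3 -c "
from h import *
print(finish_job())"
```

```text
the job is handed in; nothing more can be done
None
```

I handed the job in after about 27 s of robot time: the jar stands upright in the empty half of the divided tray, and the medium and shallow cases are stacked squarely on the deep one (within about 2 mm by camera). The judge's verdict wasn't shown.

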